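Lock a hammer-head bolt into the anchor channel behind a forked cleat

ROBOT

A 7-joint arm with a two-finger parallel gripper is mounted at the origin on the work surface. World frame = base frame: x ahead of the robot, y to its left, z up, the work surface at z = 0. Lengths are in m, angles in rad, forces in N, time in s.
With the tool pointing down it reaches from about 0.425 to 0.925 m from the base axis. Payload 6.8 kg.
Tool frame: the origin (TCP) lies midway between the tips of the shut fingers; the grasp point (between the pads) lies r.grip_point_offset behind it (r.grip_point_offset is the distance from the TCP to the grasp point, in m); z points along the fingers, y is the direction in which the jaws open and shut (so a half turn about z gives the same grasp; the last joint's range is limited). The gripper opens to 85 mm and grips with 20 to 120 N. Pads are 22 mm wide; open, the fingers measure 114 mm over their backs; the gripper's body (76 mm by 85 mm) begins 54 mm behind the grasp point. The pads swing forward as they close: fully open they stand 13 mm farther back than shut.
Start: joints at [-1.289, 0.477, 0.022, 1.555, -0.011, 1.109, -0.083], TCP at [0.257, 0.624, 0.231] pointing down, gripper open.
Joint ranges: [-2.96, 2.96], [-0.34, 2.1], [-1.41, 1.46], [0.24, 2.44], [-1.37, 4.51], [0.17, 1.92], [-2.96, 2.96]. Speed limits (rad/s): [2.39, 2.39, 3.14, 3.14, 3.14, 3.14, 3.14].

INTERFACE

Orientations are given as a rotation vector (axis times angle).
In Python, from bench import r gives the robot as it stands. The module is installed in compiled form; this text tells all that it offers.
- The arm moves only by the tool play_rows, never from a script. Its argument "deltas" is a list of rows, each a list of 3 entries, a list of its own where there are three numbers: the finger opening in mm, from 0 to 85.4, then the shift along the tool's x, y, z in mm, then the turn, a rotation vector about the tool's x, y, z in rad. A call has 1 to 8 rows; each row is the pose to reach, as a shift and turn from the pose measured when the call began, along the tool's axes at that moment; what a row does not reach only later rows make up. A row lasts 1/8 s, in which the tool goes at most 62.5 mm and 10.7 degrees, less where a joint would pass 70% of its speed; a pose out of reach is approached as far as the arm can. A call with a gripper value outside its range is refused whole. The fingers move at their own pace and stop on an object; "squeeze" is the grip in N (left out, the last holds). Time passes only in rows, so rows that repeat a pose let the fingers close. It gives the time, the measured TCP pose, the force and the opening at its end, in the units of the state.
- r.get_obs(): the state, without advancing time (a new reading comes with each control period).
- r.grab_frame(name): name is "side" or "top" or "wrist"; returns (picture, depth): 420x560x3 uint8, red, green, blue; 420x560 float32, m along the optical axis (not along the pixel's ray), 0 where there is no reading.
- r.camera_model(name): a dict with "mtx" (3x3 intrinsics, pixels), "rvec" (rotation vector, rad) and "tvec" (3), from world to camera coordinates, as OpenCV has them; the wrist camera has in their place "T_tool_cam" (4x4, takes a point from camera to tool coordinates, whose origin is the TCP and whose axes are the flange's). Camera axes: x right, y down, z forward; pixel columns grow to the right and rows downward; lengths in m; the calibration is good to about 2 mm. A picture is of the moment at which its call begins: read the wrist's pose just before it. camera_model takes no time and is no camera call.
- r.hand_in(): hands the job in, once; it reports no verdict.
The state is a dict: "clock": time; "joints": joint angles; "qvel": joint speeds; "tau": joint torques, N m; "tcp_pos": TCP position; "orientation": TCP orientation; "contact_force": force on the tool from outside, world axes, zero at the start; "moment": the same for the moment, N m; "grip_width": finger opening in m.
Only numpy, scipy, OpenCV 4.12 (cv2) and the standard library are available. Lean on these libraries where they do the work, as an engineer would, in place of code of your own. Each camera call takes 0.05 s, during which the arm holds its last target. There are 200 camera calls.

TASK

The steel angle cleat on the cut stone is already lined up over the anchor channel but only lies there loose. Pick up the hammer-head bolt, lower its head lengthways into the open part of the channel slot until it stands on the channel's floor, slide it along into the cleat's fork until its shank is fully home against the end of the fork, turn it a quarter turn clockwise (seen from above) so that the head locks under the lips, then give it a firm tug straight up to prove that it has caught. Leave it locked and standing upright on the channel's floor, let go, and do not push the cleat out of line or disturb the other bolt or the packers.

Things in the scene. Friction and masses are not known exactly. Their poses are not given: they have to be found in the camera images.
- stone: fixed beige cut stone on timber bearers, 200 (x) x 440 (y) x 110 mm tall in all; origin: centre of the underside, on the work surface. A steel anchor channel is let into its top, flush, parallel to its y axis, from y = -170 to +170 mm, closed at both ends. It was set by hand: its centre line lies up to 8 mm to either side of the stone's (x = -8 to +8 mm), to be found by eye or touch.
- stone_top (a point): centre of the stone's top face (not of the channel), 110 mm above the work surface; axes as the stone's. The channel's open slot is 33 mm wide with square edges, no lead-in; its lips are 12 mm thick; the hollow under them is 63 mm wide and 31 mm high, its floor 67 mm above the work surface. Grey mortar fills the stone beside the channel, level with it.
- cleat: loose bright steel angle cleat of 12 mm plate, 2.1 kg, lying flat on the stone over the channel, held by its weight alone (a push of 10 to 15 N shifts it). Origin: on its underside (stone's top), midway across, where the axis of the bolt's shank is along y when it touches the fork's end. Its y axis is parallel to the stone's. Flat leg 110 mm wide; its toe with the fork points to -y.
- fork_mouth (a point): middle of the mouth of the cleat's fork, on its underside, 50 mm to -y of the cleat's origin; axes as the cleat's. The fork is 48 mm wide, open to -y, wider than the channel's slot, with a flat end square to it, so it does not show the slot's line. The cleat's upright leg, 87 mm tall, stands at its other end, its near face 148 mm to +y of this point.
- tbolt: loose galvanised hammer-head (T-head) bolt, about 0.75 kg, 140 mm tall, standing on its head. Origin: centre of the head's underside; z up the shank. Head 61 mm long along its x axis (a black groove in the shank's end shows this), 31 wide, 18 thick, two opposite corners rounded: in the channel it turns clockwise only (from above), and stops on the walls after about 94 degrees.
- nut (a point): centre of the bolt's yellow hexagon nut, on the bolt's axis, 104 mm above its underside; axes as the bolt's. 36 mm across flats, 22 mm tall, fast on the 24 mm shank; one pair of flats faces +-y, the others lie 60 degrees round from it. The shank ends 36 mm above this point.
- hexbolt: loose ordinary hexagon bolt, 135 mm tall, standing on its 36 mm hexagon head, grey nut; not wanted, leave alone. Origin: centre of its underside
- packers: pile of coloured plastic horseshoe packers strapped together, 70 x 50 x 30 mm; leave alone. Origin: centre of its underside
Things that resemble listed ones, but are neither listed nor needed, are in the scene too. What is shaped like the tbolt but blue, pink or red is not meant.

How it is judged:
On the way, in this order (a step that is already met when the one before it is completed fails the run):
1. the bolt's head is in the channel, lengthways along it, standing on its floor, still outside the fork (z of tbolt in the frame of stone below 0.072 m and x of tbolt in the frame of stone between -0.02 and 0.02 m and angle between the x axis of tbolt and the y axis of stone, either way round below 0.2 rad and y of tbolt in the frame of cleat below -0.03 m), for 0.1 s.
2. the shank is home in the fork (within 3 mm along it), the head still lengthways (y of tbolt in the frame of cleat between -0.003 and 0.004 m and z of tbolt in the frame of stone below 0.078 m and angle between the x axis of tbolt and the y axis of stone, either way round below 0.3 rad), for 0.1 s.
3. the head is turned across the channel (within 15 degrees), the shank still in the fork (within 6 mm of its end) (angle between the x axis of tbolt and the x axis of stone, either way round below 0.26 rad and y of tbolt in the frame of cleat between -0.006 and 0.006 m and z of tbolt in the frame of stone below 0.081 m), for 0.2 s.
4. the turned bolt is pulled up so that it bears on the channel's lips with more than 3 N (angle between the x axis of tbolt and the x axis of stone, either way round below 0.3 rad and z of tbolt in the frame of stone between 0.0755 and 0.083 m and contact force between tbolt and stone above 3 N).
At the end, for the whole second after the job is handed in: The bolt stands upright (within 5 degrees) and at rest on the channel's floor, its head across the channel (within 15 degrees), its shank within 5 mm of touching the fork's end; the cleat is within 5 mm of where it was at the start and within 3.4 degrees of parallel to the channel (angle between the x axis of tbolt and the x axis of stone, either way round below 0.26 rad and z of tbolt in the frame of stone between 0.063 and 0.071 m and y of tbolt in the frame of cleat between -0.005 and 0.004 m and angle between tbolt's own z axis and vertical below 0.09 rad and distance of cleat from where it was at the start of the episode below 0.005 m and angle between the y axis of cleat and the y axis of stone, either way round below 0.06 rad and linear speed of each of tbolt, cleat below 0.02 m/s).
It fails at once if the cleat is pushed more than 6 mm out of line (distance of cleat from where it was at the start of the episode above 0.006 m).
It fails at once if the hexagon bolt is knocked over or shifted by more than 15 mm (distance of hexbolt from where it was at the start of the episode above 0.015 m or angle between hexbolt's own z axis and vertical above 0.3 rad).
It fails at once if the packers are shifted by more than 15 mm (distance of packers from where it was at the start of the episode above 0.015 m).
It also fails if it takes over 67 s, if anything falls off the work surface, if the arm or the gripper's body presses on something with over 40 N, if the wrist force passes 120 N, or if a joint passes its speed limit or range.

## Working session

There is one attempt and no reset: what is moved stays moved. The work goes in short steps, Python scripts to look and compute and a tool call to move; the robot and the scene stay as the last step left them, time stands still between calls to the robot, and variables do not carry over. Pictures are saved under pics/ and viewed, about 8 in all and at most 12, crops included, and the job is handed in when it is done.

Besides the shell and the picture viewer there is one more tool, called after "Call:" in YAML: its name, and indented under it one key for each argument. play_rows: Moves the arm, as the interface text tells. Its arguments: {"type":"object","properties":{"deltas":{"type":"array"},"squeeze":{"type":"number"}},"required":["deltas"]}

```bash
mkdir -p pics
cat > h.py <<'E'
import numpy as np, cv2
from scipy.spatial.transform import Rotation as R
from bench import r
def cam(name):
    m=r.camera_model(name); K=np.array(m["mtx"],float)
    if "T_tool_cam" in m:
        o=r.get_obs(); T=np.eye(4); T[:3,:3]=R.from_rotvec(o["orientation"]).as_matrix(); T[:3,3]=o["tcp_pos"]
        T=T@np.array(m["T_tool_cam"]); return K,T[:3,:3],T[:3,3]
    Rm=R.from_rotvec(np.array(m["rvec"]).ravel()).as_matrix(); return K,Rm.T,-Rm.T@np.array(m["tvec"]).ravel()
def grab(name):
    c=cam(name); p,d=r.grab_frame(name); return c,p,d
def ray(c,u,v,z):
    K,A,t=c; d=A@np.linalg.solve(K,[u,v,1.]); return t+d*(z-t[2])/d[2]
def pix(c,p):
    K,A,t=c; q=K@(A.T@(np.array(p)-t)); return q[:2]/q[2]
def cloud(c,d):
    K,A,t=c; v,u=np.mgrid[:d.shape[0],:d.shape[1]]
    P=np.stack([u,v,np.ones_like(u)],-1)@np.linalg.inv(K).T*d[...,None]; return P@A.T+t
def save(n,p): cv2.imwrite("pics/"+n+".png",p[...,::-1])
E
python3 - <<'E'
from h import *
o=r.get_obs(); print(o, r.grip_point_offset)
for n in("top","side"):
    c,p,d=grab(n); save(n+"0",p); np.savez(n+"0.npz",p=p,d=d); print(n,c[2],c[1][:,2])
E
```

```text
{'clock': 0.0, 'joints': array([-1.28908179,  0.4778263 ,  0.02231919,  1.55646961, -0.01150081,
        1.10930929, -0.08309689]), 'qvel': array([-2.07847415e-04,  1.18613214e-04,  1.82776050e-04,  5.17404176e-04,
       -1.91102036e-03, -1.00779459e-03,  7.08187074e-05]), 'tau': array([-1.27893032e-03, -5.96455586e+01,  1.60751291e+00, -2.81197983e+01,
        1.23906977e-02,  9.46240383e-03,  1.61713587e-05]), 'tcp_pos': array([0.25628352, 0.62379771, 0.2303001 ]), 'orientation': array([-6.08338520e-01, -3.08188933e+00,  2.93708456e-03]), 'contact_force': array([-0.29814106, -0.08145816, -0.4857295 ]), 'moment': array([0.00227055, 0.00967907, 0.02945522]), 'grip_width': 0.08543819774036457} 0.0187
top [ 0.36118583 -0.07356912  1.08348041] [ 0.15898892 -0.00382967 -0.98727294]
side [ 0.40128266 -0.80024522  0.62268508] [ 0.13923163  0.78942136 -0.59785322]
```

View pics/top0.png

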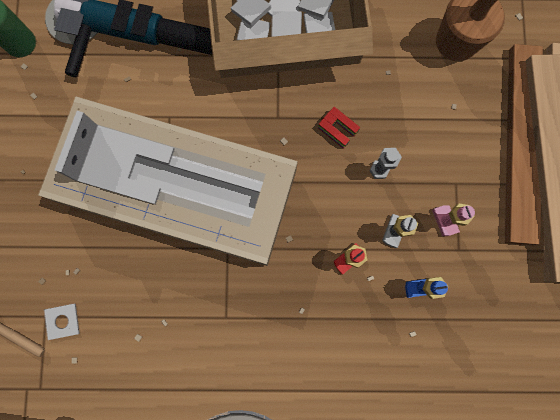

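View pics/side0.png

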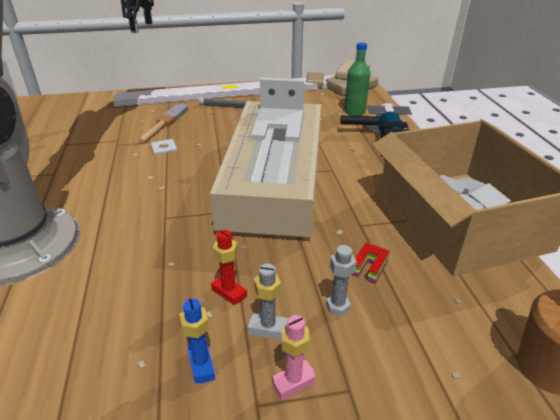

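The wanted bolt is galvanised with a yellow nut: top (405,226), side (268,300). Lookalikes in the top view are red (352,257), blue (432,288), pink (460,214) and the hexbolt with grey nut (385,162). Stone and cleat are at the left, with the fork mouth facing right (-y).

Run:
```python
from h import *
z=np.load("top0.npz"); p,d=z["p"],z["d"]; c=cam("top"); P=cloud(c,d)
s=np.load("side0.npz"); cs=cam("side"); Ps=cloud(cs,s["d"])
win=np.zeros(d.shape,bool); win[80:280,30:310]=1
X,Y,Z=P[...,0],P[...,1],P[...,2]
top=win&(Z>.1)&(Z<.135)&(d>0)
print("stone z med",np.median(Z[top]), "counts",np.histogram(Z[win&(d>0)],bins=np.arange(-.01,.22,.01)))
m=win&(Z>.095)&(d>0); xy=P[m][:,:2].astype(np.float32)
st=win&(Z>.1)&(Z<.116); xs=P[st][:,:2].astype(np.float32)
rect=cv2.minAreaRect(xs*1000); print(rect)
# nut region both views
for nm,cc,pp,PP,w in(("top",c,p,P,(200,260,375,425)),("side",cs,s["p"],Ps,(255,345,240,300))):
    hsv=cv2.cvtColor(pp,cv2.COLOR_RGB2HSV); y=(hsv[...,0]>20)&(hsv[...,0]<35)&(hsv[...,1]>110)&(hsv[...,2]>90)
    k=np.zeros_like(y); k[w[0]:w[1],w[2]:w[3]]=1; y&=k
    if nm=="side": 
        pass
    q=PP[y]; q=q[q[:,2]>.08]; print(nm,"nut px",np.argwhere(y).mean(0)[::-1],y.sum(),"xyz mean",q.mean(0),q.min(0),q.max(0))
    a=PP[w[0]:w[1],w[2]:w[3]].reshape(-1,3); 
    for lo,hi in((.010,.026),(.126,.15),(.09,.117)):
        b=a[(a[:,2]>lo)&(a[:,2]<hi)]; print(lo,hi,len(b),b.mean(0) if len(b) else 0,np.ptp(b,0) if len(b) else 0)
a=cv2.resize(p[185:275,330:450],None,fx=5,fy=5,interpolation=cv2.INTER_CUBIC)
b=cv2.resize(p[90:270,40:310],None,fx=2.2,fy=2.2,interpolation=cv2.INTER_CUBIC)
b2=np.zeros((b.shape[0],600,3),np.uint8); b2[:,:b.shape[1]]=b
save("crop1",np.vstack([a,b2])[:,:600] if 0 else a); save("crop2",b)
```

```text
stone z med 0.11059595385868015 counts (array([14315, 16029,     5,    18,    60,    42,    42,  2054,   181,
          48,   108,  8399,  9372,  3616,   137,   147,   152,   148,
         171,   165,   542,    18]), array([-0.01,  0.  ,  0.01,  0.02,  0.03,  0.04,  0.05,  0.06,  0.07,
        0.08,  0.09,  0.1 ,  0.11,  0.12,  0.13,  0.14,  0.15,  0.16,
        0.17,  0.18,  0.19,  0.2 ,  0.21]))
((559.1170654296875, 134.73724365234375), (441.2621154785156, 200.60037231445312), 73.77613067626953)
top nut px [401.39655172 226.89655172] 58 xyz mean [ 0.47000652 -0.29497704  0.11380077] [ 0.45505213 -0.32475057  0.10718591] [ 0.48817332 -0.28522289  0.11861638]
0.01 0.026 269 [ 0.46751999 -0.29812449  0.01709111] [0.06675756 0.03506229 0.01567534]
0.126 0.15 163 [ 0.47329128 -0.30377024  0.13851828] [0.02342087 0.02464077 0.01821321]
0.09 0.117 204 [ 0.47075147 -0.29858981  0.11102298] [0.03751354 0.04024952 0.02525949]
side nut px [272.06730769 300.59230769] 520 xyz mean [ 0.47279813 -0.34359374  0.1153672 ] [ 0.40128266 -0.80024522  0.08434588] [ 0.49653826 -0.292332    0.62268508]
0.01 0.026 572 [ 0.46557195 -0.30093966  0.01843724] [0.06961836 0.11312703 0.01572068]
0.126 0.15 525 [ 0.48056308 -0.36229576  0.13803619] [0.04049546 0.12943984 0.01773911]
0.09 0.117 480 [ 0.47294401 -0.33855941  0.11007279] [0.04476295 0.13536441 0.02382995]
```

View pics/crop1.png

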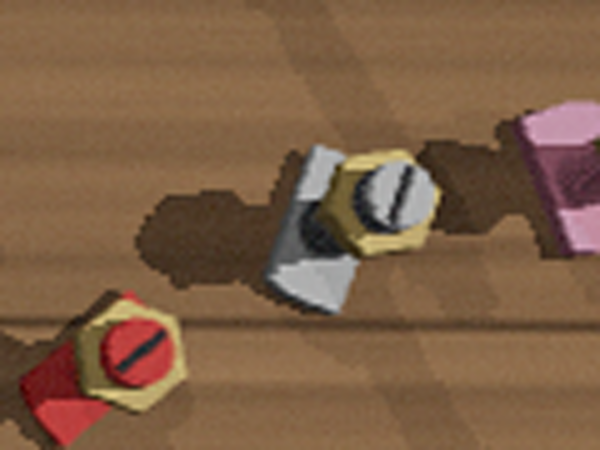

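The crop at top (405,226) shows the wanted bolt: grey shank with black groove, yellow nut, grey head. Next I measure the slot, fork, stone and bolt yaw.

```bash
cat > m.py <<'E'
from h import *
z=np.load("top0.npz"); p,d=z["p"],z["d"]; c=cam("top"); P=cloud(c,d)
X,Y,Z=P[...,0],P[...,1],P[...,2]
th=np.radians(73.78-90); Rz=np.array([[np.cos(th),-np.sin(th)],[np.sin(th),np.cos(th)]]); o=np.array([.5591,.1347])
if __name__=="__main__":
    S=(P[...,:2]-o)@Rz  # stone frame
    ok=d>0
    # slot: low pixels inside
    low=ok&(Z<.1)&(abs(S[...,0])<.06)&(abs(S[...,1])<.2)
    hi=ok&(Z>.1)&(abs(S[...,0])<.06)&(abs(S[...,1])<.2)
    for y in np.arange(-.18,.16,.02):
        b=hi&(abs(S[...,1]-y)<.01); xs=S[b][:,0]; zz=Z[b]
        L=xs[xs<0]; Rr=xs[xs>0]
        xs=np.sort(xs); g=np.diff(xs); i=g.argmax(); print("y%.2f"%y,"gap %.4f..%.4f w%.4f z %.4f"%(xs[i],xs[i+1],g[i],np.median(zz)))
    cl=ok&(Z>.1165)&(Z<.13)&(abs(S[...,0])<.09)&(abs(S[...,1])<.2)
    print("cleat x",np.percentile(S[cl][:,0],[.5,99.5]),"y",np.percentile(S[cl][:,1],[.5,99.5]))
    up=ok&(Z>.15)&(abs(S[...,0])<.09)&(abs(S[...,1])<.2); print("leg",S[up].min(0),S[up].max(0))
    mid=cl&(abs(S[...,0])<.018)&(S[...,1]<.05); print("fork end y",S[mid][:,1].min(), np.percentile(S[mid][:,1],1))
    # bolt
    w=np.zeros(d.shape,bool); w[200:260,375:425]=1
    h=w&(Z>.012)&(Z<.026); q=P[h][:,:2].astype(np.float32)*1000; print("head",cv2.minAreaRect(q))
    t=w&(Z>.132)&(Z<.146); print("tip",P[t].mean(0),(P[t].min(0)+P[t].max(0))/2)
    uv=[(330+400/5,185+197/5),(330+390/5,185+222/5),(330+412/5,185+170/5)]
    q=[ray(c,u-.4,v-.4,.14) for u,v in uv]; print(q[0],np.degrees(np.arctan2(*(q[2]-q[1])[[1,0]])))
    for (u,v) in((386,157),(352,256),(464,213),(437,287)): print(ray(c,u,v,.14))
E
python3 m.py
```

```text
y-0.18 gap -0.0061..-0.0054 w0.0007 z 0.1098
y-0.16 gap -0.0087..0.0235 w0.0322 z 0.1099
y-0.14 gap -0.0088..0.0238 w0.0326 z 0.1098
y-0.12 gap -0.0089..0.0235 w0.0323 z 0.1098
y-0.10 gap -0.0091..0.0236 w0.0327 z 0.1099
y-0.08 gap -0.0090..0.0238 w0.0329 z 0.1101
y-0.06 gap -0.0090..0.0236 w0.0326 z 0.1100
y-0.04 gap -0.0088..0.0238 w0.0325 z 0.1100
y-0.02 gap -0.0086..0.0234 w0.0320 z 0.1102
y-0.00 gap -0.0091..0.0234 w0.0325 z 0.1108
y0.02 gap -0.0092..0.0237 w0.0329 z 0.1213
y0.04 gap -0.0091..0.0236 w0.0327 z 0.1214
y0.06 gap 0.0554..0.0583 w0.0029 z 0.1213
y0.08 gap 0.0559..0.0571 w0.0013 z 0.1222
y0.10 gap 0.0556..0.0584 w0.0028 z 0.1219
y0.12 gap 0.0555..0.0583 w0.0028 z 0.1221
y0.14 gap 0.0556..0.0574 w0.0018 z 0.1221
cleat x [-0.05433338  0.05524242] y [0.00682772 0.15552499]
leg [-0.0546846   0.15254338] [0.05555761 0.16748638]Traceback (most recent call last):
  File "m.py", line 18, in <module>
    mid=cl&(abs(S[...,0])<.018)&(S[...,1]<.05); print("fork end y",S[mid][:,1].min(), np.percentile(S[mid][:,1],1))
                                                                   ~~~~~~~~~~~~~~~^^
    return umr_minimum(a, axis, None, out, keepdims, initial, where)
ValueError: zero-size array to reduction operation minimum which has no identity
```

View pics/crop2.png

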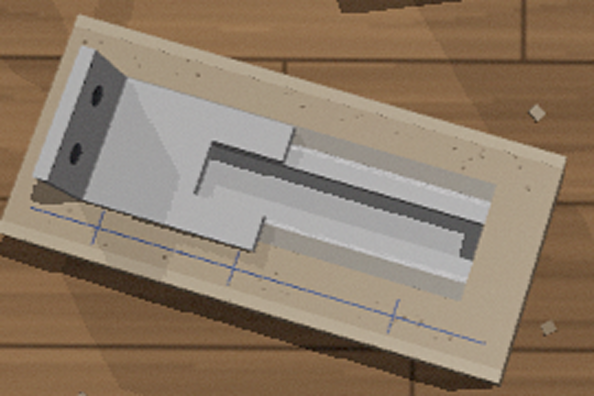

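```bash
sed -i 's/(S\[...,1\]<.05); print/(S[...,1]<.08); print/' m.py; python3 m.py | tail -9
python3 - <<'E'
from m import *
S=(P[...,:2]-o)@Rz
for n,s in(("slotctr x,y=-.06",(.0073,-.06)),("home",(.0073,.056))): print(n,o+Rz@np.array(s))
E
```

```text
leg [-0.0546846   0.15254338] [0.05555761 0.16748638]
fork end y 0.06757044286335206 0.06781532308344733
head ((474.19940185546875, -304.8709411621094), (31.22388458251953, 61.79991149902344), 69.15782928466797)
tip [ 0.47351973 -0.30410958  0.13890262] [ 0.4739037  -0.30466655  0.13860157]
[ 0.47251539 -0.3042583   0.14      ] -24.235420512006012
[ 0.59462533 -0.26507714  0.14      ]
[ 0.41495837 -0.20086775  0.14      ]
[ 0.49307189 -0.40221725  0.14      ]
[ 0.36210924 -0.34882382  0.14      ]
slotctr x,y=-.06 [0.54934985 0.07504914]
home [0.58175171 0.18643191]
```

Call:
play_rows:
  deltas:
    - [85,[-40,-32,-10],[0,0,0]]
    - [85,[-90,-72,-20],[0,0,0]]
    - [85,[-145,-115,-30],[0,0,0]]
    - [85,[-200,-160,-40],[0,0,0]]
    - [85,[-255,-203,-40],[0,0,0]]
    - [85,[-310,-247,-40],[0,0,0]]
    - [85,[-370,-295,-40],[0,0,0]]
    - [85,[-424,-338,-40],[0,0,0]]
  squeeze: 60

```text
clock: 1.1
tcp_pos: [0.4936, 0.1968, 0.2708]
orientation: [-0.608, -3.082, 0.002]
contact_force: [1.2, 1.5, 0.2]
grip_width: 0.0849
```

```bash
cat > go.py <<'E'
# usage: go.py x y z yaw_deg_of_tool_y -> tool-frame deltas (mm, rad)
import sys
from h import *
def rel(x,y,z,yaw):
    s=r.get_obs(); A=R.from_rotvec(s["orientation"]).as_matrix()
    yd=np.array([np.cos(np.radians(yaw)),np.sin(np.radians(yaw)),0]); zd=np.array([0,0,-1.]); B=np.stack([np.cross(yd,zd),yd,zd],1)
    rv=R.from_matrix(A.T@B).as_rotvec()
    print("pos",s["tcp_pos"].round(4),"yaw %.2f tilt %.2f"%(np.degrees(np.arctan2(A[1,1],A[0,1])),np.degrees(np.arccos(-A[2,2]))),"q",s["joints"].round(2),"F",s["contact_force"].round(1),"w %.4f t %.2f"%(s["grip_width"],s["clock"]))
    print("shift",(1000*A.T@(np.array([x,y,z])-s["tcp_pos"])).round(1),"turn",rv.round(3))
if __name__=="__main__": rel(*map(float,sys.argv[1:]))
E
python3 go.py .474 -.3047 .23 69.2
```

```text
pos [0.4936 0.1968 0.2708] yaw 67.68 tilt 0.09 q [-0.7   0.2   0.23  1.86 -0.05  1.08  0.74] F [1.2 1.5 0.2] w 0.0849 t 1.10
shift [-172.4 -471.3   41.6] turn [-0.002 -0.    -0.027]
```

Call:
play_rows:
  deltas:
    - [85,[-18,-50,0],[0,0,0]]
    - [85,[-40,-109,0],[0,0,-0.027]]
    - [85,[-61,-168,0],[0,0,-0.027]]
    - [85,[-83,-227,0],[0,0,-0.027]]
    - [85,[-105,-286,10],[0,0,-0.027]]
    - [85,[-126,-345,20],[0,0,-0.027]]
    - [85,[-148,-404,30],[0,0,-0.027]]
    - [85,[-172,-471,41],[0,0,-0.027]]

```text
clock: 2.1
tcp_pos: [0.4741, -0.2921, 0.2323]
orientation: [-0.565, -3.09, 0.002]
contact_force: [0.5, -0.1, 1.0]
grip_width: 0.0851
```

Call:
play_rows:
  deltas:
    - [85,[0,-20,0],[0,0,0]]
    - [85,[0,-20,0],[0,0,0]]

```text
clock: 2.35
tcp_pos: [0.4657, -0.3126, 0.2319]
orientation: [-0.571, -3.088, 0.003]
contact_force: [0.9, 0.5, -0.6]
grip_width: 0.0852
```

```bash
python3 go.py .474 -.3047 .23 69.2
python3 - <<'E'
from h import *
c,p,d=grab("wrist"); save("w1",p); P=cloud(c,d); Z=P[...,2]
near=(d>0)&(np.hypot(P[...,0]-.474,P[...,1]+.305)<.05)
t=near&(Z>.130)&(Z<.15); q=P[t][:,:2].astype(np.float32); print(t.sum(), P[t].mean(0) if t.any() else 0, cv2.minEnclosingCircle(q) if t.any() else 0)
h=near&(Z>.010)&(Z<.026);
if h.any(): print(cv2.minAreaRect(P[h][:,:2].astype(np.float32)*1000))
E
```

```text
pos [ 0.4657 -0.3126  0.2319] yaw 69.03 tilt 0.14 q [ 0.03  0.32  0.56  1.86 -0.19  1.02  1.88] F [ 0.9  0.5 -0.6] w 0.0852 t 2.35
shift [-5.  10.4  1.8] turn [-0.002 -0.001 -0.003]
994 [ 0.47014497 -0.30431312  0.13940929] ((0.47151291370391846, -0.3048543930053711), 0.012549278326332569)
((459.83648681640625, -300.46728515625), (30.763097763061523, 36.3682746887207), 69.69671630859375)
```

Call:
play_rows:
  deltas:
    - [85,[-3,9.5,0],[0,0,-0.006]]
    - [85,[-3,9.5,0],[0,0,-0.006]]
    - [85,[-3,9.5,30],[0,0,-0.006]]
    - [85,[-3,9.5,60],[0,0,-0.006]]
    - [85,[-3,9.5,90],[0,0,-0.006]]
    - [85,[-3,9.5,120],[0,0,-0.006]]
    - [85,[-3,9.5,150],[0,0,-0.006]]
    - [85,[-3,9.5,150],[0,0,-0.006]]

```text
clock: 3.4
tcp_pos: [0.4718, -0.3012, 0.0803]
orientation: [-0.555, -3.087, -0.001]
contact_force: [0.4, 0.1, 0.6]
grip_width: 0.0851
```

```bash
python3 go.py .472 -.3049 .082 69.4
python3 - <<'E'
from h import *
c,p,d=grab("side"); save("s1",cv2.resize(p[200:380,200:360],None,fx=3.3,fy=3.3))
E
```

```text
pos [ 0.4718 -0.3012  0.0803] yaw 69.63 tilt 0.30 q [ 0.1   0.52  0.46  1.98 -0.34  0.72  1.98] F [0.4 0.1 0.6] w 0.0851 t 3.40
shift [-1.5 -3.4 -1.7] turn [-0.    -0.005  0.004]
```

View pics/s1.png

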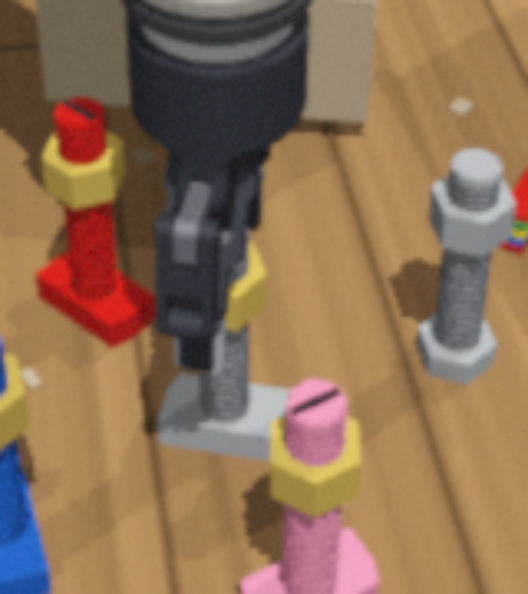

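The picture shows the open fingers straddling the grey bolt's yellow nut, crop (240,290). Now I centre and close.

Call:
play_rows:
  deltas:
    - [85,[-1.5,-3.5,-1.5],[0,-0.005,0.004]]
    - [85,[-1.5,-3.5,-1.5],[0,-0.005,0.004]]
    - [30,[-1.5,-3.5,-1.5],[0,-0.005,0.004]]
    - [30,[-1.5,-3.5,-1.5],[0,-0.005,0.004]]
    - [30,[-1.5,-3.5,-1.5],[0,-0.005,0.004]]
    - [30,[-1.5,-3.5,-1.5],[0,-0.005,0.004]]
    - [30,[-1.5,-3.5,-1.5],[0,-0.005,0.004]]
    - [30,[-1.5,-3.5,-1.5],[0,-0.005,0.004]]
  squeeze: 80

```text
clock: 4.45
tcp_pos: [0.4731, -0.3063, 0.0836]
orientation: [0.562, 3.088, -0.002]
contact_force: [-0.8, 0.3, 6.2]
grip_width: 0.0347
```

```bash
python3 go.py .4726 -.305 .082 69.4
```

```text
pos [ 0.4731 -0.3063  0.0836] yaw 69.36 tilt 0.19 q [ 0.11  0.52  0.46  1.97 -0.34  0.72  1.99] F [-0.8  0.3  6.2] w 0.0347 t 4.45
shift [0.9 1.  1.6] turn [-0.001  0.003 -0.001]
```

Call:
play_rows:
  deltas:
    - [30,[0,0,-20],[0,0,0]]
    - [30,[0,0,-50],[0,0,0]]
    - [30,[0,0,-85],[0,0,0]]
    - [30,[0,0,-120],[0,0,0]]
    - [30,[0,0,-155],[0,0,0]]
    - [30,[0,0,-175],[0,0,0]]
    - [30,[0,0,-175],[0,0,0]]

```text
clock: 5.32
tcp_pos: [0.4725, -0.3056, 0.2584]
orientation: [0.562, 3.088, -0.002]
contact_force: [-0.6, -0.4, -7.7]
grip_width: 0.0351
```

```bash
python3 go.py .549 .070 .25 -16.2
```

```text
pos [ 0.4725 -0.3056  0.2584] yaw 69.38 tilt 0.20 q [-0.    0.29  0.58  1.83 -0.18  1.07  1.85] F [-0.6 -0.4 -7.7] w 0.0351 t 5.33
shift [ 60.6 378.5   7.9] turn [0.002 0.003 1.494]
```

Call:
play_rows:
  deltas:
    - [30,[7,45,0],[0,0,0.17]]
    - [30,[15,93,0],[0,0,0.35]]
    - [30,[23,142,0],[0,0,0.53]]
    - [30,[31,190,0],[0,0,0.71]]
    - [30,[39,238,0],[0,0,0.89]]
    - [30,[47,286,0],[0,0,1.07]]
    - [30,[54,335,3],[0,0,1.25]]
    - [30,[61,378,6],[0.002,0.003,1.43]]

```text
clock: 6.32
tcp_pos: [0.547, 0.0718, 0.2495]
orientation: [-2.454, -1.959, 0.006]
contact_force: [0.6, -0.3, -7.9]
grip_width: 0.0349
```

```bash
python3 go.py .549 .070 .24 -16.2
```

```text
pos [0.547  0.0718 0.2495] yaw -12.82 tilt 0.23 q [-0.77  0.29  0.65  1.86 -0.2   1.06 -0.26] F [ 0.6 -0.3 -7.9] w 0.0349 t 6.33
shift [-1.3  2.3  9.5] turn [-0.003  0.002  0.059]
```

Call:
play_rows:
  deltas:
    - [30,[-1.3,2.3,10],[-0.003,0.002,0.059]]
    - [30,[-1.3,2.3,10],[-0.003,0.002,0.059]]
    - [30,[-1.3,2.3,10],[-0.003,0.002,0.059]]

```text
clock: 6.7
tcp_pos: [0.5482, 0.0689, 0.2387]
orientation: [-2.512, -1.886, 0.004]
contact_force: [-0.0, -1.0, -7.1]
grip_width: 0.0352
```

```bash
python3 go.py .549 .070 .24 -16.2
python3 - <<'E'
from h import *
ims=[]
for n in("wrist","side","top"):
    c,p,d=grab(n); np.savez(n+"2.npz",p=p,d=d); ims.append(p)
a=ims[0]; b=cv2.resize(ims[1][60:260,180:360],None,fx=2.1,fy=2.1)
s=cv2.resize(np.hstack([a,b]),None,fx=.85,fy=.85); print(s.shape); save("mix2",s)
E
```

```text
pos [0.5482 0.0689 0.2387] yaw -16.21 tilt 0.14 q [-0.77  0.31  0.66  1.87 -0.22  1.03 -0.3 ] F [-0.  -1.  -7.1] w 0.0352 t 6.70
shift [ 1.3  0.4 -1.4] turn [-0.002  0.002 -0.   ]
(357, 797, 3)
```

View pics/mix2.png

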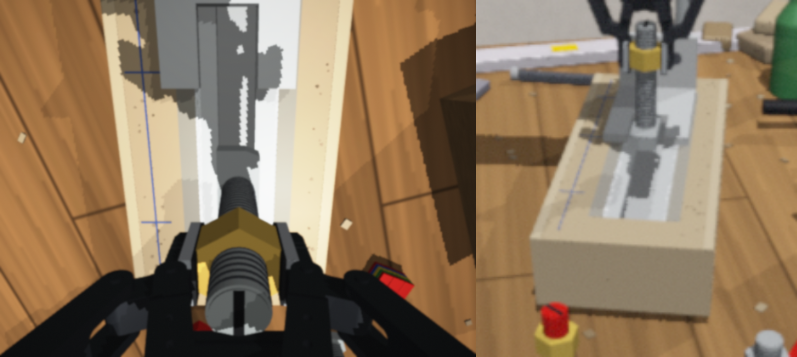

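Wrist view (left): the bolt is held with groove lengthways, its head end is at about (238,158), and the slot runs straight ahead between x ≈ 217 and 258. The side view shows it hanging upright over the slot. Next: head against slot in one cloud.

```bash
cat > rel.py <<'E'
from h import *
th=np.radians(73.78-90); Rz=np.array([[np.cos(th),-np.sin(th)],[np.sin(th),np.cos(th)]]); o=np.array([.5591,.1347])
def wr(n="wrist2.npz"):
    z=np.load(n); c=cam("wrist"); P=cloud(c,z["d"]); return c,z["p"],z["d"],P,(P[...,:2]-o)@Rz
if __name__=="__main__":
    t=r.get_obs()["tcp_pos"]; print("tcp stone",(t[:2]-o)@Rz)
    for n,w in(("wrist2.npz","wrist"),("side2.npz","side"),("top2.npz","top")):
        z=np.load(n); d=z["d"]; c=cam(w); P=cloud(c,d); S=(P[...,:2]-o)@Rz; Z=P[...,2]; ts=(t[:2]-o)@Rz
        ok=(d>0)&(np.linalg.norm(S-ts,axis=-1)<.045); zb=t[2]-.0836
        print(w)
        for lo,hi in((-.005,.004),(.004,.014),(.014,.022),(.03,.08),(.127,.15)):
            m=ok&(Z>zb+lo)&(Z<zb+hi)
            if m.sum()>5: q=S[m]; print(" z%.3f n%d x %.4f..%.4f y %.4f..%.4f zmin %.4f zmax %.4f"%(lo,m.sum(),*np.percentile(q[:,0],[1,99]),*np.percentile(q[:,1],[1,99]),Z[m].min()-zb,Z[m].max()-zb), "rect",cv2.minAreaRect(q.astype(np.float32)*1000)[1:])
        hi=(d>0)&(Z>.104)&(Z<.118)
        for y in(-.14,-.1,-.06,-.02,.0):
            b=hi&(abs(S[...,1]-y)<.01)&(abs(S[...,0]-.007)<.04)
            if b.sum()<20: continue
            xs=np.sort(S[b][:,0]); g=np.diff(xs); i=g.argmax(); print(" slot y%.2f %.4f..%.4f z%.4f"%(y,xs[i],xs[i+1],np.median(Z[b])))
E
python3 rel.py
```

```text
tcp stone [ 0.00860261 -0.06576734]
wrist
 z-0.005 n74 x -0.0077..0.0226 y -0.0372..-0.0333 zmin -0.0006 zmax 0.0040 rect ((2.6807713508605957, 30.99632453918457), 82.81877899169922)
 z0.004 n166 x -0.0075..0.0227 y -0.0374..-0.0332 zmin 0.0040 zmax 0.0140 rect ((2.9102773666381836, 31.21343994140625), 82.61735534667969)
 z0.014 n2087 x -0.0076..0.0229 y -0.0764..-0.0335 zmin 0.0142 zmax 0.0219 rect ((31.029565811157227, 49.26006317138672), 0.003640732727944851)
 z0.030 n1397 x -0.0040..0.0191 y -0.0611..-0.0516 zmin 0.0300 zmax 0.0776 rect ((24.052324295043945, 10.709790229797363), 1.4568690061569214)
 z0.127 n16766 x -0.0352..0.0521 y -0.0756..-0.0488 zmin 0.1270 zmax 0.1500 rect ((30.17963981628418, 89.84270477294922), 89.75877380371094)
 slot y-0.10 -0.0126..0.0280 z0.1111
 slot y-0.06 -0.0126..0.0271 z0.1112
 slot y-0.02 -0.0101..0.0227 z0.1112
 slot y0.00 -0.0102..0.0227 z0.1113
side
 z-0.005 n19 x -0.0076..0.0220 y -0.0956..-0.0614 zmin 0.0009 zmax 0.0035 rect ((44.815284729003906, 23.183305740356445), 47.845497131347656)
 z0.004 n70 x -0.0079..0.0221 y -0.0973..-0.0561 zmin 0
[... 801 characters left out ...]
486572265625), 31.845924377441406)
 z0.004 n32 x -0.0060..0.0241 y -0.0946..-0.0576 zmin 0.0040 zmax 0.0134 rect ((21.08686637878418, 47.95663070678711), 39.3357048034668)
 z0.014 n246 x -0.0061..0.0247 y -0.0944..-0.0611 zmin 0.0141 zmax 0.0220 rect ((37.32058334350586, 31.90762710571289), 88.21612548828125)
 z0.030 n58 x -0.0024..0.0146 y -0.0765..-0.0657 zmin 0.0313 zmax 0.0721 rect ((6.601240634918213, 20.444496154785156), 59.54151153564453)
 z0.127 n128 x -0.0340..0.0516 y -0.0785..-0.0601 zmin 0.1281 zmax 0.1499 rect ((19.372764587402344, 86.76069641113281), 88.92599487304688)
 slot y-0.14 -0.0093..0.0237 z0.1099
 slot y-0.10 -0.0090..0.0237 z0.1099
 slot y-0.06 -0.0092..0.0363 z0.1101
```

Call:
play_rows:
  deltas:
    - [30,[0,-1.7,0],[-0.002,0.002,0]]
    - [30,[0,-1.7,10],[-0.002,0.002,0]]
    - [30,[0,-1.7,22],[-0.002,0.002,0]]
    - [30,[0,-1.7,34],[-0.002,0.002,0]]
    - [30,[0,-1.7,39],[-0.002,0.002,0]]
    - [30,[0,-1.7,39],[-0.002,0.002,0]]
    - [30,[0,-1.7,39],[-0.002,0.002,0]]

```text
clock: 7.72
tcp_pos: [0.5477, 0.0696, 0.201]
orientation: [2.513, 1.885, 0.005]
contact_force: [0.4, -0.2, -7.8]
grip_width: 0.0353
```

```bash
sed -i 's/^    t=r.get_obs.*/&\n    for w in("wrist","side","top"): c,p,d=grab(w); np.savez(w+"2.npz",p=p,d=d)/' rel.py; python3 go.py .549 .070 .1506 -16.2;python3 rel.py | grep -v "z0.127"
```

```text
pos [0.5477 0.0696 0.201 ] yaw -16.25 tilt 0.20 q [-0.75  0.35  0.64  1.92 -0.26  0.95 -0.27] F [ 0.4 -0.2 -7.8] w 0.0353 t 7.72
shift [ 0.6  1.  50.4] turn [ 0.002 -0.002 -0.001]
tcp stone [ 0.00725444 -0.06566799]
wrist
 z-0.005 n78 x -0.0135..0.0440 y -0.0811..-0.0327 zmin -0.0050 zmax 0.0039 rect ((50.250244140625, 72.80560302734375), 88.11922454833984)
 z0.004 n170 x -0.0088..0.0216 y -0.0372..-0.0329 zmin 0.0040 zmax 0.0140 rect ((3.0163156986236572, 31.307910919189453), 82.46534729003906)
 z0.014 n2085 x -0.0089..0.0216 y -0.0760..-0.0332 zmin 0.0142 zmax 0.0220 rect ((48.85039520263672, 31.041156768798828), 89.67330169677734)
 z0.030 n1401 x -0.0053..0.0178 y -0.0608..-0.0514 zmin 0.0301 zmax 0.0780 rect ((24.122968673706055, 10.794663429260254), 0.6612017750740051)
 slot y-0.10 -0.0113..0.0243 z0.1102
 slot y-0.06 -0.0112..0.0238 z0.1102
 slot y-0.02 -0.0112..0.0216 z0.1102
 slot y0.00 -0.0112..0.0216 z0.1102
side
 z-0.005 n135 x -0.0347..0.0487 y -0.1010..-0.0309 zmin -0.0050 zmax 0.0038 rect ((72.25228881835938, 85.81697845458984), 87.43119049072266)
 z0.004 n68 x -0.0086.
[... 551 characters left out ...]
0.00 -0.0165..0.0211 z0.1121
top
 z-0.005 n63 x -0.0351..0.0494 y -0.1054..-0.0472 zmin -0.0050 zmax 0.0037 rect ((52.1290397644043, 88.21676635742188), 78.53732299804688)
 z0.004 n34 x -0.0073..0.0218 y -0.0941..-0.0556 zmin 0.0041 zmax 0.0133 rect ((21.362714767456055, 48.34861755371094), 36.81726837158203)
 z0.014 n219 x -0.0071..0.0236 y -0.0938..-0.0620 zmin 0.0140 zmax 0.0219 rect ((33.20677185058594, 31.403606414794922), 88.72676086425781)
 z0.030 n49 x -0.0032..0.0139 y -0.0760..-0.0663 zmin 0.0302 zmax 0.0661 rect ((5.470546722412109, 19.50702476501465), 61.628570556640625)
 slot y-0.14 -0.0088..0.0237 z0.1097
 slot y-0.10 -0.0090..0.0140 z0.1099
 slot y-0.06 -0.0089..0.0284 z0.1101
```

Call:
play_rows:
  deltas:
    - [30,[0,-1.2,0],[0.002,-0.002,0]]
    - [30,[0,-1.2,0],[0.002,-0.002,0]]
    - [30,[0,-1.2,4],[0.002,-0.002,0]]
    - [30,[0,-1.2,7],[0.002,-0.002,0]]
    - [30,[0,-1.2,10],[0.002,-0.002,0]]
    - [30,[0,-1.2,12],[0.002,-0.002,0]]
    - [30,[0,-1.2,12],[0.002,-0.002,0]]

```text
clock: 8.75
tcp_pos: [0.5464, 0.07, 0.1889]
orientation: [-2.513, -1.885, -0.001]
contact_force: [0.1, -0.4, -7.9]
grip_width: 0.0348
```

```bash
python3 go.py .549 .070 .1506 -16.2; python3 -c "
from rel import *
print((r.get_obs()['tcp_pos'][:2]-o)@Rz)"
```

```text
pos [0.5464 0.07   0.1889] yaw -16.25 tilt 0.03 q [-0.74  0.37  0.63  1.93 -0.27  0.93 -0.26] F [ 0.1 -0.4 -7.9] w 0.0348 t 8.75
shift [ 0.7  2.5 38.3] turn [ 0.    -0.    -0.001]
[ 0.00591045 -0.06564531]
```

No contact force with the head 5 mm below the lip top, so it is in the slot. Lowering further.

Call:
play_rows:
  deltas:
    - [30,[0,0,6],[0,0,0]]
    - [30,[0,0,13],[0,0,0]]
    - [30,[0,0,20],[0,0,0]]
    - [30,[0,0,27],[0,0,0]]
    - [30,[0,0,32],[0,0,0]]
    - [30,[0,0,35],[0,0,0]]
    - [30,[0,0,36],[0,0,0]]
    - [30,[0,0,36],[0,0,0]]

```text
clock: 9.75
tcp_pos: [0.5466, 0.07, 0.153]
orientation: [2.513, 1.885, 0.001]
contact_force: [-0.1, 0.4, -8.2]
grip_width: 0.0351
```

Call:
play_rows:
  deltas:
    - [30,[0,0,1],[0,0,0]]
    - [30,[0,0,2],[0,0,0]]
    - [30,[0,0,2],[0,0,0]]

```text
clock: 10.12
tcp_pos: [0.5465, 0.0701, 0.1509]
orientation: [-2.513, -1.885, -0.001]
contact_force: [-0.5, 0.1, -7.9]
grip_width: 0.0348
```

```bash
python3 go.py .549 .070 .1506 -16.2
```

```text
pos [0.5465 0.0701 0.1509] yaw -16.25 tilt 0.04 q [-0.71  0.42  0.61  1.96 -0.31  0.85 -0.22] F [-0.5  0.1 -7.9] w 0.0348 t 10.12
shift [0.6 2.4 0.3] turn [ 0.    -0.001 -0.001]
```

Call:
play_rows:
  deltas:
    - [30,[0,0,0.8],[0,0,0]]
    - [30,[0,0,1.5],[0,0,0]]
    - [30,[0,0,1.5],[0,0,0]]

```text
clock: 10.5
tcp_pos: [0.5468, 0.0703, 0.1506]
orientation: [-2.512, -1.885, -0.002]
contact_force: [-4.0, 0.5, 5.7]
grip_width: 0.0349
```

Call:
play_rows:
  deltas:
    - [30,[0,0,-1.5],[0,0,0]]
    - [30,[8,0,-1.5],[0,0,0]]
    - [30,[22,0,-1.5],[0,0,0]]
    - [30,[38,0,-1.5],[0,0,0]]
    - [30,[52,0,-1.5],[0,0,0]]
    - [30,[60,0,-1.5],[0,0,0]]
    - [30,[60,0,-1.5],[0,0,0]]

```text
clock: 11.38
tcp_pos: [0.5636, 0.1287, 0.1521]
orientation: [-2.511, -1.886, -0.002]
contact_force: [1.0, -0.3, -8.0]
grip_width: 0.0349
```

```bash
python3 go.py .5802 .183 .1516 -16.2; python3 -c "
from rel import *
print((r.get_obs()['tcp_pos'][:2]-o)@Rz)"
```

```text
pos [0.5636 0.1287 0.1521] yaw -16.17 tilt 0.09 q [-0.78  0.46  0.59  1.9  -0.33  0.88 -0.31] F [ 1.  -0.3 -8. ] w 0.0349 t 11.38
shift [56.7  0.8  0.5] turn [ 0.    -0.002  0.   ]
[ 0.0060343  -0.00446157]
```

Call:
play_rows:
  deltas:
    - [30,[8,0,0],[0,0,0]]
    - [30,[20,0,0],[0,0,0]]
    - [30,[32,0,0],[0,0,0]]
    - [30,[42,0,0],[0,0,0]]
    - [30,[48,0,0],[0,0,0]]
    - [30,[48,0,0],[0,0,0]]

```text
clock: 12.12
tcp_pos: [0.5771, 0.1754, 0.152]
orientation: [-2.51, -1.888, -0.002]
contact_force: [-0.5, -0.9, -7.3]
grip_width: 0.0348
```

```bash
python3 go.py .5802 .183 .1516 -16.2
cat > fk.py <<'E'
from rel import *
t=r.get_obs()["tcp_pos"]; ts=(t[:2]-o)@Rz; print("tcp stone",ts)
ims=[]
for w in("wrist","top","side"):
    c,p,d=grab(w); ims.append(p); P=cloud(c,d); S=(P[...,:2]-o)@Rz; Z=P[...,2]; ok=d>0
    sh=ok&(Z>.128)&(Z<.150)&(np.linalg.norm(S-ts,axis=-1)<.025)
    if sh.sum()>20: print(w,"shank",sh.sum(),np.percentile(S[sh],[1,99],axis=0).round(4).tolist())
    cl=ok&(Z>.117)&(Z<.126)
    e=cl&(abs(S[...,0]-.0005)<.02)&(S[...,1]>.05)&(S[...,1]<.1); 
    if e.any(): print(w,"fork end",e.sum(),np.percentile(S[e][:,1],[.5,1,5]).round(4))
    k=cl&(abs(abs(S[...,0])-.04)<.01)&(S[...,1]<.05); 
    if k.any(): print(w,"toe",np.percentile(S[k][:,1],[.5,1,3]).round(4))
    u=ok&(Z>.14)&(Z<.19)&(abs(S[...,0])<.05)&(S[...,1]>.13); 
    if u.any(): print(w,"leg",np.percentile(S[u][:,1],[2,50]).round(4), S[ok&(Z>.19)&(S[...,1]>.13)&(S[...,1]<.18)].mean(0).round(4) if (ok&(Z>.19)&(S[...,1]>.13)).any() else "")
np.save("ims.npy",np.array(ims))
E
python3 fk.py
```

```text
pos [0.5771 0.1754 0.152 ] yaw -16.12 tilt 0.09 q [-0.83  0.5   0.58  1.84 -0.34  0.9  -0.37] F [-0.5 -0.9 -7.3] w 0.0348 t 12.12
shift [8.2 0.9 0.4] turn [ 0.    -0.001  0.001]
tcp stone [0.00588729 0.04407859]
wrist shank 598 [[-0.0064, 0.0491], [0.0161, 0.0583]]
wrist fork end 5290 [0.0528 0.0544 0.0685]
wrist toe [0.0087 0.0096 0.0128]
wrist leg [0.1539 0.1543] 
top shank 23 [[-0.0044, 0.0331], [0.0091, 0.0419]]
top fork end 3 [0.0815 0.0815 0.0816]
top toe [-0.5207 -0.5162 -0.3602]
side shank 94 [[-0.0068, 0.0299], [0.0165, 0.0475]]
side fork end 42 [0.0652 0.0657 0.0681]
side toe [-0.5429 -0.5418 -0.5387]
side leg [0.1508 0.1551] [-0.007   0.1558]
```

Wrist cloud: shank front at y 58.3 mm, fork end at about 68.5 mm, a gap of about 10 mm. That agrees with the earlier estimate, so I close in by feel.

Call:
play_rows:
  deltas:
    - [30,[2,0,0],[0,0,0]]
    - [30,[5,0,0],[0,0,0]]
    - [30,[7.5,0,0],[0,0,0]]
    - [30,[7.5,0,0],[0,0,0]]

```text
clock: 12.78
tcp_pos: [0.5791, 0.1818, 0.1521]
orientation: [-2.511, -1.886, -0.002]
contact_force: [-0.2, -1.3, -6.8]
grip_width: 0.0349
```

Call:
play_rows:
  deltas:
    - [30,[0.7,0,0],[0,0,0]]
    - [30,[1,0,0],[0,0,0]]

```text
clock: 13.02
tcp_pos: [0.5793, 0.1828, 0.1521]
orientation: [-2.511, -1.886, -0.002]
contact_force: [-0.5, 0.7, -7.7]
grip_width: 0.035
```

Call:
play_rows:
  deltas:
    - [30,[0.7,0,0],[0,0,0]]
    - [30,[1,0,0],[0,0,0]]

```text
clock: 13.28
tcp_pos: [0.5796, 0.1838, 0.1521]
orientation: [-2.511, -1.886, -0.002]
contact_force: [-0.6, -0.0, -7.3]
grip_width: 0.0351
```

Call:
play_rows:
  deltas:
    - [30,[0.4,0,0],[0,0,0]]
    - [30,[0.7,0,0],[0,0,0]]

```text
clock: 13.52
tcp_pos: [0.5798, 0.1845, 0.1521]
orientation: [-2.511, -1.886, -0.002]
contact_force: [0.0, 0.2, -8.0]
grip_width: 0.0348
```

```bash
python3 go.py .5802 .183 .1516 -16.2;python3 fk.py|grep -v toe
```

```text
pos [0.5798 0.1845 0.1521] yaw -16.18 tilt 0.07 q [-0.84  0.51  0.58  1.82 -0.34  0.91 -0.39] F [ 0.   0.2 -8. ] w 0.0348 t 13.53
shift [-1.3  0.8  0.5] turn [ 0.    -0.001  0.   ]
tcp stone [0.00597107 0.05359525]
wrist shank 599 [[-0.0062, 0.0588], [0.0165, 0.0678]]
wrist fork end 5068 [0.0612 0.0631 0.0682]
wrist leg [0.1538 0.1543] [-0.0015  0.1546]
top shank 25 [[-0.0041, 0.043], [0.0124, 0.0505]]
top fork end 9 [0.0512 0.0512 0.0514]
side shank 86 [[-0.0055, 0.0398], [0.016, 0.0535]]
side fork end 59 [0.0505 0.0505 0.0505]
side leg [0.1506 0.1551] [-0.0037  0.1558]
```

Call:
play_rows:
  deltas:
    - [30,[0.5,0,0],[0,0,0]]
    - [30,[0.8,0,0],[0,0,0]]

```text
clock: 13.92
tcp_pos: [0.5801, 0.1853, 0.1521]
orientation: [-2.511, -1.886, -0.002]
contact_force: [0.5, -0.2, -6.8]
grip_width: 0.0347
```

Call:
play_rows:
  deltas:
    - [30,[0.5,0,0],[0,0,0]]
    - [30,[0.8,0,0],[0,0,0]]

```text
clock: 14.18
tcp_pos: [0.5802, 0.1855, 0.152]
orientation: [-2.512, -1.886, -0.001]
contact_force: [-1.2, -0.7, -5.9]
grip_width: 0.0349
```

Call:
play_rows:
  deltas:
    - [30,[0.4,0,0],[0,0,0]]
    - [30,[0.6,0,0],[0,0,0]]

```text
clock: 14.42
tcp_pos: [0.5802, 0.1857, 0.152]
orientation: [-2.512, -1.886, 0.0]
contact_force: [-0.8, -2.4, -5.7]
grip_width: 0.0349
```

```bash
python3 go.py .5802 .183 .1516 -16.2;python3 fk.py|grep -v toe
```

```text
pos [0.5802 0.1857 0.152 ] yaw -16.21 tilt 0.02 q [-0.84  0.51  0.58  1.82 -0.34  0.91 -0.39] F [-0.8 -2.4 -5.7] w 0.0349 t 14.43
shift [-2.5  0.8  0.4] turn [-0.  0. -0.]
tcp stone [0.00600535 0.05481245]
wrist shank 591 [[-0.0062, 0.0603], [0.0163, 0.0688]]
wrist fork end 4997 [0.0623 0.064  0.0686]
wrist leg [0.1538 0.1543] [-0.0018  0.1551]
top shank 22 [[-0.0043, 0.0441], [0.0097, 0.0528]]
top fork end 11 [0.0505 0.0505 0.0507]
side shank 85 [[-0.0055, 0.0424], [0.0157, 0.0542]]
side fork end 57 [0.0512 0.0516 0.0533]
side leg [0.1504 0.1549] [-0.0025  0.1558]
```

Contact: the reaction is -2.4 N in y, the TCP stalled and the cleat's leg is unchanged. The bolt is home, so I start the quarter turn.

Call:
play_rows:
  deltas:
    - [30,[-0.3,0,0],[0,0,0]]
    - [30,[-0.3,-0.3,0],[0,0,0.16]]
    - [30,[-0.2,-0.5,0],[0,0,0.32]]
    - [30,[-0.1,-0.7,0],[0,0,0.48]]
    - [30,[0,-0.9,0],[0,0,0.64]]
    - [30,[0.2,-1.1,0],[0,0,0.8]]
    - [30,[0.2,-1.1,0],[0,0,0.8]]

```text
clock: 15.45
tcp_pos: [0.5787, 0.1862, 0.1516]
orientation: [3.047, 0.761, -0.002]
contact_force: [-2.1, -2.9, -7.6]
grip_width: 0.0347
```

```bash
python3 go.py .5802 .1857 .1521 -106.2;python3 fk.py|grep -v toe
```

```text
pos [0.5787 0.1862 0.1516] yaw -61.94 tilt 0.08 q [-0.98  0.57  0.78  1.83 -0.49  0.94 -1.06] F [-2.1 -2.9 -7.6] w 0.0347 t 15.45
shift [ 1.1  1.2 -0.5] turn [0.001 0.001 0.772]
tcp stone [0.00442295 0.05493269]
wrist shank 559 [[-0.0005, 0.0515], [0.0163, 0.0686]]
wrist fork end 4771 [0.0553 0.0582 0.0683]
wrist leg [0.1536 0.1542] [0.0233 0.1582]
top shank 26 [[-0.0062, 0.0443], [0.0116, 0.0548]]
top fork end 67 [0.0531 0.0539 0.0619]
top leg [0.1531 0.1546] 
side shank 86 [[-0.0082, 0.0422], [0.0152, 0.0579]]
side fork end 55 [0.0505 0.0505 0.0516]
side leg [0.1504 0.155 ] [-0.0091  0.1553]
```

Call:
play_rows:
  deltas:
    - [30,[0.2,0,0],[0,0,0.16]]
    - [30,[0.3,-0.1,0],[0,0,0.32]]
    - [30,[0.5,-0.2,0],[0,0,0.48]]
    - [30,[0.6,-0.2,0],[0,0,0.62]]
    - [30,[0.6,-0.2,0],[0,0,0.62]]

```text
clock: 16.23
tcp_pos: [0.5793, 0.1864, 0.1516]
orientation: [3.134, -0.198, -0.001]
contact_force: [-2.7, -3.3, -7.9]
grip_width: 0.0349
```

```bash
python3 go.py .5802 .1857 .1521 -106.2;python3 fk.py|grep -v toe
```

```text
pos [0.5793 0.1864 0.1516] yaw -97.24 tilt 0.07 q [-1.07  0.64  0.94  1.84 -0.61  0.99 -1.56] F [-2.7 -3.3 -7.9] w 0.0349 t 16.23
shift [ 1.   0.5 -0.5] turn [0.001 0.001 0.156]
tcp stone [0.00495852 0.0552441 ]
wrist shank 576 [[0.0068, 0.0458], [0.017, 0.0681]]
wrist fork end 3545 [0.0519 0.0535 0.0656]
wrist leg [0.1533 0.1541] [-0.0423  0.1539]
top fork end 147 [0.0516 0.0523 0.0683]
top leg [0.153  0.1547] 
side shank 76 [[-0.0056, 0.0422], [0.0157, 0.0549]]
side fork end 59 [0.0507 0.0507 0.0524]
side leg [0.1502 0.1546] [1.00e-04 1.56e-01]
```

Call:
play_rows:
  deltas:
    - [30,[0,0.3,0],[0,0,0.08]]
    - [30,[0,0.3,0],[0,0,0.156]]
    - [30,[0,0.3,0],[0,0,0.156]]
    - [30,[0,0.3,0],[0,0,0.156]]

```text
clock: 16.88
tcp_pos: [0.5791, 0.1864, 0.1516]
orientation: [-3.111, 0.438, 0.002]
contact_force: [-1.7, -1.7, -7.6]
grip_width: 0.0347
```

```bash
python3 go.py .5802 .1857 .1521 -106.2; python3 fk.py|grep -v toe; python3 -c "
from h import *
m=r.get_obs(); print(m['moment'])
i=np.load('ims.npy'); save('w3',np.hstack([i[0],cv2.resize(i[2][60:180,210:330],(420,420))[:, :240]]))"
```

```text
pos [0.5791 0.1864 0.1516] yaw -106.02 tilt 0.08 q [-1.09  0.66  0.98  1.84 -0.64  1.   -1.69] F [-1.7 -1.7 -7.6] w 0.0347 t 16.88
shift [ 1.2  0.4 -0.5] turn [-0.     0.001  0.003]
tcp stone [0.00478833 0.05523668]
wrist shank 562 [[0.0083, 0.0449], [0.0168, 0.0674]]
wrist fork end 2995 [0.0513 0.0528 0.0635]
wrist leg [0.1532 0.1541] [-0.0173  0.1541]
top fork end 142 [0.0515 0.0527 0.0684]
top leg [0.1533 0.1547] [-0.0497  0.1545]
side shank 78 [[-0.0054, 0.041], [0.0157, 0.056]]
side fork end 60 [0.0501 0.0502 0.0513]
side leg [0.151  0.1547] [0.0016 0.1563]
[-0.50607206  0.39382039  0.0070508 ]
```

View pics/w3.png

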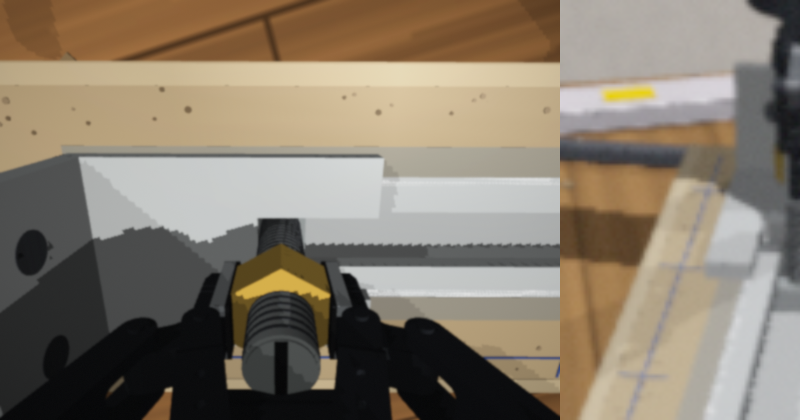

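The groove (280,365) is square to the slot and the bolt is still in hand. Now the tug.

Call:
play_rows:
  deltas:
    - [30,[0,0,-3],[0,0,0]]
    - [30,[0,0,-6],[0,0,0]]
    - [30,[0,0,-9],[0,0,0]]
    - [30,[0,0,-10.5],[0,0,0]]
    - [30,[0,0,-11.5],[0,0,0]]
    - [30,[0,0,-12],[0,0,0]]
  squeeze: 100

```text
clock: 17.77
tcp_pos: [0.5794, 0.1863, 0.1637]
orientation: [-3.11, 0.44, 0.001]
contact_force: [-0.1, -2.5, -12.0]
grip_width: 0.0347
```

Call:
play_rows:
  deltas:
    - [30,[0,0,-0.7],[0,0,0]]
    - [30,[0,0,-1.2],[0,0,0]]

```text
clock: 18.02
tcp_pos: [0.5792, 0.1864, 0.1638]
orientation: [3.11, -0.439, -0.001]
contact_force: [4.3, -1.4, -25.3]
grip_width: 0.0347
```

Call:
play_rows:
  deltas:
    - [30,[0,0,-1.2],[0,0,0]]
    - [30,[0,0,-1.2],[0,0,0]]
    - [30,[0,0,2],[0,0,0]]
    - [30,[0,0,5],[0,0,0]]
    - [30,[0,0,8],[0,0,0]]
    - [30,[0,0,10.5],[0,0,0]]
    - [30,[0,0,11.7],[0,0,0]]
    - [30,[0,0,11.7],[0,0,0]]

```text
clock: 19.02
tcp_pos: [0.5791, 0.1864, 0.1519]
orientation: [3.11, -0.439, -0.001]
contact_force: [-0.4, -1.9, -9.0]
grip_width: 0.0343
```

Call:
play_rows:
  deltas:
    - [30,[0,0,0.5],[0,0,0]]
    - [30,[0,0,1],[0,0,0]]

```text
clock: 19.27
tcp_pos: [0.5792, 0.1864, 0.151]
orientation: [3.11, -0.439, -0.001]
contact_force: [-0.2, -2.9, -5.8]
grip_width: 0.0347
```

```bash
python3 go.py .5802 .1857 .1521 -106.2
```

```text
pos [0.5792 0.1864 0.151 ] yaw -106.08 tilt 0.06 q [-1.09  0.66  0.98  1.84 -0.64  1.   -1.69] F [-0.2 -2.9 -5.8] w 0.0347 t 19.27
shift [ 1.2  0.4 -1.1] turn [0.001 0.001 0.002]
```

Call:
play_rows:
  deltas:
    - [30,[0,0,0.5],[0,0,0]]
    - [30,[0,0,0.9],[0,0,0]]
    - [30,[0,0,0.9],[0,0,0]]

```text
clock: 19.65
tcp_pos: [0.5794, 0.1864, 0.1507]
orientation: [3.11, -0.44, -0.001]
contact_force: [-3.4, -3.0, 2.2]
grip_width: 0.0348
```

Call:
play_rows:
  deltas:
    - [40,[0,0,0],[0,0,0]]
    - [50,[0,0,0],[0,0,0]]
    - [65,[0,0,0],[0,0,0]]
    - [80,[0,0,0],[0,0,0]]
    - [80,[0,0,0],[0,0,0]]
    - [80,[0,0,0],[0,0,0]]

```text
clock: 20.4
tcp_pos: [0.5793, 0.1864, 0.1507]
orientation: [3.11, -0.439, -0.001]
contact_force: [-0.8, -0.0, -0.1]
grip_width: 0.0798
```

Call:
play_rows:
  deltas:
    - [80,[0,0,-10],[0,0,0]]
    - [80,[0,0,-30],[0,0,0]]
    - [80,[0,0,-60],[0,0,0]]
    - [80,[0,0,-95],[0,0,0]]
    - [80,[0,0,-130],[0,0,0]]
    - [80,[0,0,-150],[0,0,0]]
    - [80,[0,0,-150],[0,0,0]]

```text
clock: 21.28
tcp_pos: [0.5802, 0.1864, 0.3024]
orientation: [-3.109, 0.439, -0.003]
contact_force: [0.3, 0.0, -0.5]
grip_width: 0.0799
```

```bash
python3 go.py .5802 .1857 .1521 -106.2
cat > fin.py <<'E'
from rel import *
for w in("wrist","side"):
    c,p,d=grab(w); P=cloud(c,d); S=(P[...,:2]-o)@Rz; Z=P[...,2]; ok=d>0
    n=ok&(np.hypot(S[...,0]-.006,S[...,1]-.056)<.03)
    for lo,hi in((.126,.15),(.202,.212)):
        q=n&(Z>lo)&(Z<hi)
        if q.sum()>10: print(w,lo,q.sum(),P[q][:,2].max().round(4),[(v.round(4)) for v in (S[q].min(0),S[q].max(0))],np.round(cv2.minEnclosingCircle(S[q].astype(np.float32))[0],4))
    u=ok&(Z>.14)&(Z<.19)&(abs(S[...,0])<.05)&(S[...,1]>.13)&(S[...,1]<.18)
    if u.any(): print(w,"leg",np.percentile(S[u][:,1],[2,50]).round(4))
    if w=="wrist": a=p
save("fin",np.hstack([cv2.resize(a,(400,300)),cv2.resize(p[60:210,180:380],(400,300))]))
E
python3 fin.py
```

```text
pos [0.5802 0.1864 0.3024] yaw -106.09 tilt 0.14 q [-1.19  0.51  1.13  1.68 -0.49  1.26 -1.81] F [ 0.3  0.  -0.5] w 0.0799 t 21.27
shift [-1.000e-01  1.000e+00  1.503e+02] turn [-0.002 -0.002  0.002]
wrist 0.202 918 0.2095 [array([-0.0068,  0.044 ]), array([0.0172, 0.0676])] [0.005  0.0561]
wrist leg [0.1534 0.154 ]
side 0.126 96 0.1499 [array([-0.0056,  0.0416]), array([0.0159, 0.0551])] [0.0052 0.0504]
side 0.202 61 0.2109 [array([-0.0059,  0.0433]), array([0.0151, 0.0658])] [0.0048 0.0549]
side leg [0.1503 0.1548]
```

View pics/fin.png

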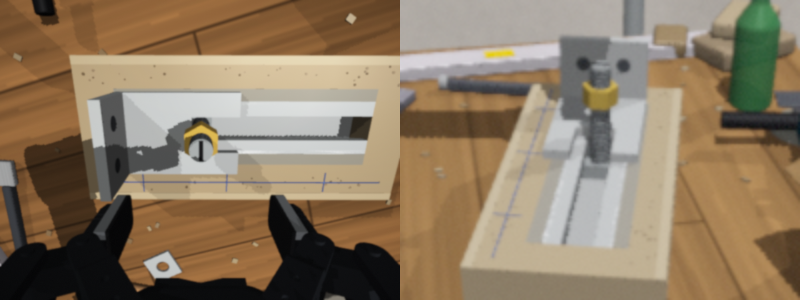

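The final view shows the bolt upright, groove across the slot (200,150), shank at the fork's end, cleat straight and gripper clear. Handing in.

```bash
python3 -c "
from bench import r
print(r.hand_in())"
```

```text
the job is handed in; nothing more can be done
None
```

The job is handed in. The bolt is locked across the channel, standing on its floor with its shank at the end of the fork, and the gripper is clear. `hand_in` reports no verdict.

- **Placing:** I picked up the grey bolt by its yellow nut, lowered it lengthways to the floor, and slid it until I felt the fork end at about 2.4 N.
- **Locking and tug:** After a 90° clockwise turn, the bolt lifted 12 mm and then stopped dead. The pull was about 17 N above its own weight. I lowered it to the floor again before letting go.
- **Position:** The shank's top is about 0.209–0.211 m above the work surface (expected 0.207), and the shank is within about 1 mm of the fork end. The bolt looks upright in the last picture.
- **Cleat:** The cleat's upright leg moved less than 0.5 mm by the wrist camera.
- **Time:** The arm's clock read about 21 s of the 67 s allowed.
- **What disagreed:** The cameras differed by 1–2 mm from each other, and up to about 4 mm on the held bolt's position along the slot. I therefore placed the bolt by offsets measured within single views and by touch.
- **Not checked:** I took no final measurement of the hexagon bolt or the packers. The arm never touched either on the way.

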